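# Turn the green marble medallion to face the customers

## Robot

A 6-joint arm with a two-finger parallel gripper is mounted at the origin on the work surface. World frame = base frame: x ahead of the robot, y to its left, z up, the work surface at z = 0. Lengths are in m, angles in rad, forces in N, time in s.
With the tool pointing down it reaches from about 0.25 to 0.725 m from the base axis. Payload 4 kg.
Tool frame: the origin (TCP) lies on the centre line of the jaws, within the pads' length; the fingertips stand 17 mm ahead of it and the grasp point (between the pads) lies 2 mm behind it; z points along the fingers, y is the line along which they close (so a half turn about z gives the same grasp; the last joint's range is limited). The gripper opens to 85 mm and grips with 20 to 120 N. Pads are 22 mm wide; open, the fingers measure 114 mm over their backs; the gripper's body (76 mm by 85 mm) begins 54 mm behind the grasp point. The pads swing forward as they close: fully open they stand 13 mm farther back than shut.
Start: joints at [-1.25, 0.241, 0.005, 1.335, 0, 1.571], TCP at [0.158, -0.474, 0.224] pointing down, gripper open.
Joint ranges: [-2.72, 2.72], [-1.05, 1.87], [-1.09, 1.28], [-1.99, 2.15], [-1.42, 1.44], [-3.14, 3.14]. Speed limits (rad/s): [2.79, 2.79, 3.14, 3.14, 3.14, 3.14].

## Interface

Orientations are given as a unit quaternion [x, y, z, w].
In Python, from workcell import bot, camera, get_calibration gives the robot as it stands.
- The arm moves only by the tool apply_moves, never from a script. Its argument "steps" is a list of rows, each a list of 3 entries, a list of its own where there are three numbers: the shift along the tool's x, y, z as a fraction of full scale, then the turn, a rotation vector about the tool's x, y, z as a fraction of full scale, then the opening, from 0 (shut) to 1 (fully open). A call has exactly 8 rows; each row shifts and turns the commanded pose from where the row before left it, along the tool's axes as they then stand; what a row does not reach is not made up. Full scale, the value 1, is 20 cm for a shift and pi rad for a turn. A row lasts 1/12 s, in which the tool goes at most 41.7 mm and 7.16 degrees, less where a joint would pass 70% of its speed; a pose out of reach is approached as far as the arm can. A call with a number of a shift or a turn outside -1 to 1 is refused whole. A call with a gripper value outside its range is refused whole. The fingers move at their own pace and stop on an object; the grip force is fixed at half the most. Time passes only in rows, so rows that do not move let the fingers close, or fill a call up. It gives the time, the measured TCP pose, the force, the opening and the grip force at its end, in the units of the state.
- bot.get_obs(): the state, without advancing time (a new reading comes with each control period).
- camera(name): name is "scene" or "side" or "wrist"; returns (picture, depth): 480x640x3 uint8, red, green, blue; 480x640 float32, m along the optical axis (not along the pixel's ray), 0 where there is no reading.
- get_calibration(name): a dict with "fov_y" (degrees; the focal length in pixels is half the picture's height over the tangent of half this angle, whatever the lens; pixels are square), "cx", "cy" (the principal point, pixels), "rvec" (rotation vector, rad) and "tvec" (3), from world to camera coordinates, as OpenCV has them. Camera axes: x right, y down, z forward; pixel columns grow to the right and rows downward; lengths in m; the calibration is good to about 2 mm. A picture is of the moment at which its call begins: read the wrist's pose just before it. get_calibration takes no time and is no camera call; for the wrist camera it gives the pose at the moment of the call.
- bot.job_done(): hands the job in; it is judged then, once.
The state is a dict: "clock": time; "joint_pos": joint angles; "joint_vel": joint speeds; "tau": joint torques, N m; "eef_pos": TCP position; "tool_rot": TCP orientation; "ft_force": force on the tool from outside, world axes, zero at the start; "ft_torque": the same for the moment, N m; "grip_width": finger opening in m; "grasp_force": force on a finger pad.
Only numpy, scipy, OpenCV 4.12 (cv2) and the standard library are available. Lean on these libraries where they do the work, as an engineer would, in place of code of your own. Each camera call takes 0.05 s, during which the arm holds its last target. There are 200 camera calls.

## Task

Take the green marble medallion out of the rack on the turntable and drop it, on edge, into the mouth of the twisted brass guide with its cross still towards the robot's side, so that the guide turns it half round and it ends standing in the pocket at the foot with the cross facing the customers. Leave the red medallion in the rack.

Things in the scene. Friction and masses are not known exactly. Their poses are not given: they have to be found in the camera images.
- green_medal: Green marble disc on edge: 48 mm across, 8 mm thick (along its x), 40 g; brass ringed cross on its -x face, +x face plain. Origin: its centre. It stands loose in a dark oak rack on a still turntable (216 mm across), cross to the robot within 30 degrees; lower rim 36 mm above the glass, rack top 50 mm, slot 10 mm wide along y, so its upper 34 mm stands clear.
- red_medal: Red marble disc, the same in shape, size and frame, to be left alone. It stands in the same rack (50 by 144 mm), in line with the green one and 80 mm from it along y, centre to centre; which of the two is on which side varies.
- guide: Fixed guide: slippery brass rods twisted inside a clear tube 58 mm across, on a round oak foot 116 mm across. Origin: centre of the foot's underside, on the glass; z up along the axis; +x to the customers, away from the robot within 30 degrees. Mouth on the z axis: a brass frame with its top at z 263 mm, inside 35 mm (x) by 66 mm (y), narrowing by z 230 to a slot 23 by 51 mm.
- guide_front (a point): Point on the glass 100 mm from the guide's origin along its +x: the customers' side. From z 240 down to 85 mm the slot twists half a turn; below it narrows to a 13 mm wide pocket that holds the disc on edge on the foot's top, 12 mm above the glass. A disc let go in the mouth, on edge with its x along the guide's x, falls through by itself and comes to rest turned 180 degrees about z.
Mind the look-alikes: they are no part of the job. There is more than one size of the green_medal; the one meant has the size given above.

How it is judged:
By the outcome, as a careful person would: the job done as asked, in the order asked, and still so for the second after the job is handed in, with the robot touching nothing.
It also fails if it takes over 32 s, if anything falls off the work surface, if the arm or the gripper's body presses on something with over 40 N, if the wrist force passes 120 N, or if a joint passes its speed limit or range.

## Working session

There is one attempt and no reset: what is moved stays moved. The work goes in short steps, Python scripts to look and compute and a tool call to move; the robot and the scene stay as the last step left them, time stands still between calls to the robot, and variables do not carry over. Pictures are saved under pics/ and viewed, at most 10 in all, crops included, and the job is handed in when it is done.

Besides the shell and the picture viewer there is one more tool, called as name([rows], argument=value, ...), one row to a line, values as JSON. apply_moves: Moves the arm, as the interface text tells. Its arguments: {"type":"object","properties":{"steps":{"type":"array"}},"required":["steps"]}

```bash
mkdir -p pics; ls; cat > h.py <<'E'
import numpy as np, cv2
from workcell import bot, camera, get_calibration
def cal(n):
    c=get_calibration(n); f=240/np.tan(np.radians(c["fov_y"])/2)
    R=cv2.Rodrigues(np.array(c["rvec"],float))[0]; return f,c["cx"],c["cy"],R,np.array(c["tvec"],float)
def cloud(n):
    k=cal(n); im,d=camera(n); f,cx,cy,R,t=k
    v,u=np.mgrid[:480,:640]; P=np.stack([(u-cx)/f*d,(v-cy)/f*d,d],-1)
    return im,d,(P-t)@R
def ray(n,u,v,z):
    f,cx,cy,R,t=cal(n); o=-R.T@t; r=R.T@np.array([(u-cx)/f,(v-cy)/f,1]); return o+r*(z-o[2])/r[2]
E
python3 - <<'E'
from h import *
ims=[]
for n in("scene","side"):
    im,d,P=cloud(n); np.savez(f"pics/{n}.npz",im=im,d=d,P=P); cv2.imwrite(f"pics/{n}0.png",im[...,::-1]); c=get_calibration(n); print(n,c, (d>0).mean())
print(bot.get_obs())
E
```

```text
pics
scene {'fov_y': 49.54753161952143, 'cx': 319.7251720470467, 'cy': 242.02710222357095, 'rvec': array([ 1.43049824,  2.03192188, -0.91449216]), 'tvec': array([ 0.08959604, -0.31767306,  1.42076649])} 0.996005859375
side {'fov_y': 57.68122918118365, 'cx': 322.5994741446772, 'cy': 236.64534083213508, 'rvec': array([ 0.84394111, -2.64781583,  0.91653731]), 'tvec': array([0.53787018, 0.23958104, 0.60494687])} 0.9960970052083333
{'clock': 0.1, 'joint_pos': array([-1.24998941e+00,  2.41365645e-01,  3.87754888e-03,  1.33520383e+00,
       -7.46910711e-06,  1.57081582e+00]), 'joint_vel': array([-0.00164369, -0.00122159,  0.00319727,  0.00037473, -0.00163597,
       -0.00062156]), 'tau': array([ 3.05399253e-04, -3.73138869e+01,  2.53008950e+01,  1.08523242e-02,
        9.40839027e-05, -9.02203624e-06]), 'eef_pos': array([ 0.15748377, -0.47394897,  0.2235951 ]), 'tool_rot': array([ 9.87164038e-01,  1.59706806e-01, -1.55075325e-04, -9.35036916e-04]), 'ft_force': array([-0.04518696,  0.37352803, -0.60897766]), 'ft_torque': array([-0.04051053,  0.00694362, -0.02373229]), 'grasp_force': 0.0, 'grip_width': 0.08514582613667135}
```

View pics/scene0.png

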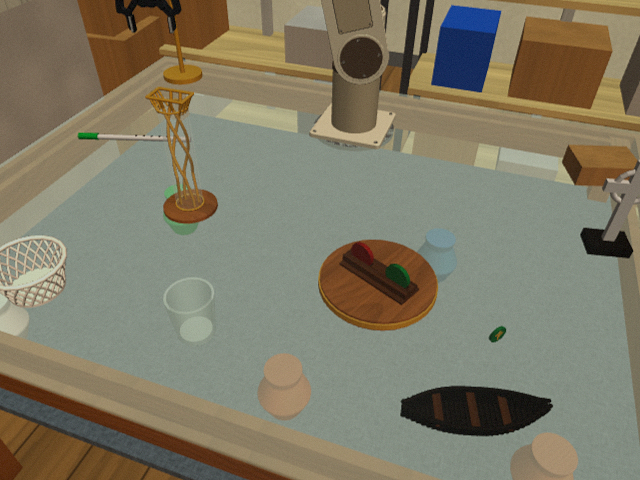

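View pics/side0.png

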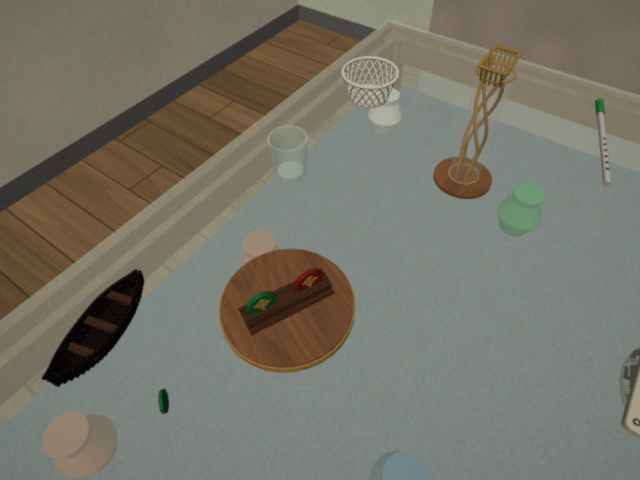

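The scene view has the green disc at (398,275), the red one at (362,253), the guide mouth at (170,100) and its foot at (190,206). In the side view green is at (261,303), red at (308,280), the mouth at (499,65) and the foot at (463,177). A small green decoy lies loose on the glass.

```bash
python3 - <<'E'
from h import *
for n,gb,mb in(("scene",(375,255,420,295),(140,80,200,120)),("side",(240,285,285,320),(470,40,530,90))):
    z=np.load(f"pics/{n}.npz"); im=z["im"].astype(int); P=z["P"]
    r,g,b=im[...,0],im[...,1],im[...,2]
    inr=lambda bx:(np.mgrid[:480,:640][1]>=bx[0])&(np.mgrid[:480,:640][1]<bx[2])&(np.mgrid[:480,:640][0]>=bx[1])&(np.mgrid[:480,:640][0]<bx[3])
    G=(g>r*1.4)&(g>b*1.2)&(P[...,2]>.045)&inr(gb)
    rb={"scene":(345,235,378,270),"side":(290,262,330,297)}[n]
    Rm=(r>g*2.2)&(r>b*1.8)&(P[...,2]>.045)&inr(rb)
    for nm,M in(("green",G),("red",Rm)):
        p=P[M]; print(n,nm,M.sum(),p.mean(0).round(4),p.min(0).round(3),p.max(0).round(3))
        c=p-p.mean(0); w=np.linalg.svd(c,full_matrices=False); print("  normal",w[2][2].round(3),w[1].round(3)/np.sqrt(len(p)))
    M=inr(mb)&(P[...,2]>.255)&(P[...,2]<.275); p=P[M]; rect=cv2.minAreaRect((p[:,:2]*1000).astype(np.float32)); print(n,"mouth",M.sum(),rect, cv2.boxPoints(rect), np.median(p[:,2]))
    # foot: 
    fb={"scene":(160,185,222,225),"side":(428,153,496,202)}[n]
    M=inr(fb)&(r>b*1.6)&(P[...,2]>.006)&(P[...,2]<.018); p=P[M]; print("foot",M.sum(),cv2.minEnclosingCircle((p[:,:2]*1000).astype(np.float32)),p.mean(0))
    # rack
    tb={"scene":(335,240,425,305),"side":(235,265,340,335)}[n]
    M=inr(tb)&(P[...,2]>.042)&(P[...,2]<.053)&~G&~Rm; p=P[M]; print("rack",M.sum(),cv2.minAreaRect((p[:,:2]*1000).astype(np.float32)))
E
```

```text
scene green 364 [0.5976 0.2551 0.0696] [0.582 0.232 0.049] [1.241 0.332 0.692]
  normal [-0.663  0.45   0.598] [0.04780179 0.01200286 0.00697109]
scene red 322 [0.5644 0.1832 0.0694] [0.547 0.159 0.049] [1.241 0.332 0.692]
  normal [-0.659  0.49   0.571] [0.05260706 0.01198148 0.00691025]
scene mouth 343 ((475.49810791015625, -227.76971435546875), (49.374977111816406, 79.89366912841797), 0.2738291025161743) [[ 450.62    -187.94131]
 [ 451.00183 -267.83408]
 [ 500.37622 -267.5981 ]
 [ 499.9944  -187.70535]] 0.26035217171215874
foot 893 ((475.0352783203125, -226.6576385498047), 58.76515579223633) [ 0.49046129 -0.21673192  0.01058408]
rack 848 ((576.4384765625, 217.546630859375), (144.95309448242188, 35.68533706665039), 65.17414093017578)
side green 338 [0.589  0.2567 0.0721] [0.32  0.235 0.048] [0.604 0.461 0.631]
  normal [-0.809  0.356 -0.468] [0.03682395 0.01397896 0.00647275]
side red 331 [0.5556 0.186  0.0732] [0.32  0.161 0.045] [0.574 0.461 0.631]
  normal [-0.825  0.308 -0.474] [0.05276637 0.01385117 0.00692559]
side mouth 467 ((474.5245361328125, -227.20701599121094), (46.74942398071289, 79.3761215209961), 1.3999704122543335) [[ 450.18716 -188.1019 ]
 [ 452.12643 -267.4543 ]
 [ 498.8619  -266.31213]
 [ 496.92264 -186.95972]] 0.2621080508193853
foot 1151 ((473.44287109375, -224.9203338623047), 57.62779998779297) [ 0.46908851 -0.20790312  0.01184562]
rack 1255 ((574.5941162109375, 218.0062255859375), (143.92942810058594, 35.53430938720703), 65.15512084960938)
```

apply_moves([
  [[0,0,-0.05],[0,0,-0.0325],1],
  [[0,0,-0.05],[0,0,-0.0325],1],
  [[0,0,-0.05],[0,0,-0.0325],1],
  [[0,0,-0.05],[0,0,-0.0325],1],
  [[0,0,-0.05],[0,0,-0.0325],1],
  [[0,0,-0.05],[0,0,-0.0325],1],
  [[0,0,-0.05],[0,0,-0.0325],1],
  [[0,0,-0.05],[0,0,-0.0325],1],
])

```text
clock: 0.77
eef_pos: [0.1576, -0.4742, 0.3044]
tool_rot: [0.841, 0.541, 0.0, -0.001]
ft_force: [0.2, 0.3, 1.1]
grip_width: 0.0854
grasp_force: 0.0
```

```bash
cat >> h.py <<'E'
from scipy.spatial.transform import Rotation as Rn
def go(x,y,z,yawx):
    o=bot.get_obs(); R=Rn.from_quat(o["tool_rot"]); T=Rn.from_euler("z",yawx,degrees=True)*Rn.from_euler("x",180,degrees=True)
    d=np.array([x,y,z])-o["eef_pos"]
    print("t",o["clock"],"p",o["eef_pos"].round(4),"yaw",np.degrees(np.arctan2(*R.as_matrix()[[1,0],[0,0]])).round(2),"q",o["joint_pos"].round(2),"F",np.round(o["ft_force"],1),"w",round(o["grip_width"],4),o["grasp_force"])
    print("shift",(R.inv().apply(d)/.2).round(4),"turn",((R.inv()*T).as_rotvec()/np.pi).round(4))
E
python3 -c "
from h import *
go(.592,.254,.20,65.2)"
```

```text
t 0.7667 p [ 0.1576 -0.4742  0.3044] yaw 65.47 q [-1.25  0.22  0.19  1.54  0.    0.75] F [0.2 0.3 1.1] w 0.0854 0.0
shift [4.2137 0.465  0.5252] turn [-0.0003 -0.0003  0.0015]
```

apply_moves([
  [[0.176,0.019,0],[0,0,0],1],
  [[0.176,0.019,0],[0,0,0],1],
  [[0.176,0.019,0],[0,0,0],1],
  [[0.176,0.019,0],[0,0,0],1],
  [[0.176,0.019,0],[0,0,0],1],
  [[0.176,0.019,0],[0,0,0],1],
  [[0.176,0.019,0],[0,0,0],1],
  [[0.176,0.019,0],[0,0,0],1],
])

```text
clock: 1.43
eef_pos: [0.3037, -0.23, 0.3042]
tool_rot: [0.843, 0.538, -0.0, -0.0]
ft_force: [1.5, -0.4, -0.2]
grip_width: 0.0856
grasp_force: 0.0
```

apply_moves([
  [[0.176,0.019,0],[0,0,0],1],
  [[0.176,0.019,0],[0,0,0],1],
  [[0.176,0.019,0],[0,0,0],1],
  [[0.176,0.019,0],[0,0,0],1],
  [[0.176,0.019,0],[0,0,0],1],
  [[0.176,0.019,0],[0,0,0],1],
  [[0.176,0.019,0],[0,0,0],1],
  [[0.176,0.019,0],[0,0,0],1],
])

```text
clock: 2.1
eef_pos: [0.4496, 0.0129, 0.3041]
tool_rot: [0.842, 0.539, -0.0, -0.0]
ft_force: [0.2, -0.8, -0.5]
grip_width: 0.0853
grasp_force: 0.0
```

```bash
python3 -c "
from h import *
go(.592,.254,.20,65.2)"
```

```text
t 2.1 p [0.4496 0.0129 0.3041] yaw 65.2 q [ 0.03  0.12  0.06  1.51 -0.    2.03] F [ 0.2 -0.8 -0.5] w 0.0853 0.0
shift [1.3931 0.1413 0.5197] turn [-0.0001  0.0001  0.    ]
```

apply_moves([
  [[0.174,0.018,0.06],[0,0,0],1],
  [[0.174,0.018,0.06],[0,0,0],1],
  [[0.174,0.018,0.06],[0,0,0],1],
  [[0.174,0.018,0.06],[0,0,0],1],
  [[0.174,0.018,0.06],[0,0,0],1],
  [[0.174,0.018,0.06],[0,0,0],1],
  [[0.174,0.018,0.06],[0,0,0],1],
  [[0.174,0.018,0.06],[0,0,0],1],
])

```text
clock: 2.77
eef_pos: [0.5925, 0.2533, 0.207]
tool_rot: [0.842, 0.539, -0.001, -0.0]
ft_force: [1.0, -1.1, 0.6]
grip_width: 0.0853
grasp_force: 0.0
```

```bash
python3 - <<'E'
from h import *
im,d,P=cloud("wrist"); cv2.imwrite("pics/w1.png",im[...,::-1]); np.savez("pics/w1.npz",im=im,P=P)
go(.592,.254,.074,65.2)
im=im.astype(int); r,g,b=im[...,0],im[...,1],im[...,2]
G=(g>r*1.4)&(g>b*1.2)&(P[...,2]>.052)&(P[...,2]<.1)
p=P[G]; print(G.sum(),p.mean(0),p.min(0),p.max(0)); rect=cv2.minAreaRect((p[:,:2]*1000).astype(np.float32)); print(rect)
T=p[p[:,2]>.078]; print("top",len(T),T.mean(0),cv2.minAreaRect((T[:,:2]*1000).astype(np.float32)))
E
```

```text
t 2.8167 p [0.5938 0.2586 0.201 ] yaw 65.44 q [0.41 0.56 0.42 1.44 0.   2.41] F [ 3.8  3.3 -3. ] w 0.0857 0.0
shift [-0.024   0.0047  0.6352] turn [-0.0017  0.0004  0.0014]
613 [0.59281237 0.2584562  0.07935441] [0.58039863 0.23365216 0.06250326] [0.60321156 0.27590683 0.08597939]
((590.748046875, 254.64288330078125), (44.98078155517578, 7.08002233505249), 65.29718780517578)
top 427 [0.59124965 0.25502913 0.08214797] ((590.5948486328125, 254.20199584960938), (33.26030731201172, 6.982796669006348), 65.54429626464844)
```

View pics/w1.png

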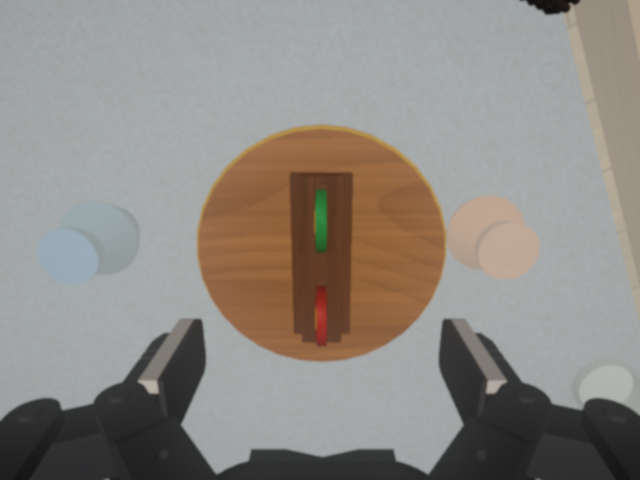

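The wrist view shows green at (320,220) and red at (320,316), both in line with the jaws. The fingers have clear room to straddle the green disc.

apply_moves([
  [[-0.004,0,0.1],[0,0,0],1],
  [[-0.004,0,0.1],[0,0,0],1],
  [[-0.004,0,0.1],[0,0,0],1],
  [[-0.004,0,0.1],[0,0,0],1],
  [[-0.004,0,0.1],[0,0,0],1],
  [[-0.004,0,0.1],[0,0,0],1],
  [[0,0,0],[0,0,0],1],
  [[0,0,0],[0,0,0],1],
])

```text
clock: 3.48
eef_pos: [0.5888, 0.2467, 0.0868]
tool_rot: [0.843, 0.539, -0.002, -0.0]
ft_force: [0.2, 0.8, -1.0]
grip_width: 0.0853
grasp_force: 0.0
```

```bash
python3 -c "
from h import *
go(.591,.2545,.074,65.4)"
```

```text
t 3.4833 p [0.5888 0.2467 0.0868] yaw 65.18 q [0.4  0.6  0.19 1.16 0.   2.4 ] F [ 0.2  0.8 -1. ] w 0.0853 0.0
shift [ 0.0403 -0.0062  0.0639] turn [-0.0009  0.001  -0.0012]
```

apply_moves([
  [[0.02,-0.003,0.032],[0,0,0],1],
  [[0.02,-0.003,0.032],[0,0,0],1],
  [[0,0,0],[0,0,0],1],
  [[0,0,0],[0,0,0],1],
  [[0,0,0],[0,0,0],1],
  [[0,0,0],[0,0,0],1],
  [[0,0,0],[0,0,0],1],
  [[0,0,0],[0,0,0],1],
])

```text
clock: 4.15
eef_pos: [0.5927, 0.2552, 0.076]
tool_rot: [0.843, 0.539, 0.0, 0.0]
ft_force: [0.9, -0.5, 0.5]
grip_width: 0.0852
grasp_force: 0.0
```

```bash
python3 -c "
from h import *
go(.591,.2545,.074,65.4)"
```

```text
t 4.15 p [0.5927 0.2552 0.076 ] yaw 65.17 q [ 0.41  0.62  0.19  1.14 -0.    2.41] F [ 0.9 -0.5  0.5] w 0.0852 0.0
shift [-0.0066 -0.0064  0.0101] turn [ 0.0001 -0.0001 -0.0013]
```

apply_moves([
  [[-0.007,-0.006,0.008],[0,0,0],1],
  [[0,0,0],[0,0,0],0.5],
  [[0,0,0],[0,0,0],0],
  [[0,0,0],[0,0,0],0],
  [[0,0,0],[0,0,0],0],
  [[0,0,0],[0,0,0],0],
  [[0,0,0],[0,0,0],0],
  [[0,0,0],[0,0,0],0],
])

```text
clock: 4.82
eef_pos: [0.591, 0.2545, 0.0742]
tool_rot: [0.843, 0.539, 0.0, -0.0]
ft_force: [0.0, 0.4, 0.4]
grip_width: 0.0046
grasp_force: 58.8
```

```bash
python3 -c "
from h import *
go(.591,.2545,.074,65.4)"
```

```text
t 4.8167 p [0.591  0.2545 0.0742] yaw 65.18 q [0.41 0.62 0.18 1.14 0.   2.41] F [0.  0.4 0.4] w 0.0046 58.790180683135986
shift [0.0001 0.0001 0.0011] turn [ 0.0001 -0.0001 -0.0012]
```

apply_moves([
  [[0,0,-0.05],[0,0,0],0],
  [[0,0,-0.1],[0,0,0],0],
  [[0,0,-0.18],[0,0,0],0],
  [[0,0,-0.2],[0,0,0],0],
  [[0,0,-0.2],[0,0,0],0],
  [[0,0,-0.2],[0,0,0],0],
  [[0,0,-0.2],[0,0,0],0],
  [[0,0,-0.15],[0,0,0],0],
])

```text
clock: 5.48
eef_pos: [0.5907, 0.2543, 0.3352]
tool_rot: [0.843, 0.539, 0.003, 0.0]
ft_force: [1.4, 0.9, 0.0]
grip_width: 0.0045
grasp_force: 58.9
```

apply_moves([
  [[0,0,0],[0,0,-0.02],0],
  [[0,0,0],[0,0,-0.02],0],
  [[0,0,0],[0,0,-0.02],0],
  [[0,0,0],[0,0,-0.02],0],
  [[0,0,0],[0,0,-0.02],0],
  [[0,0,0],[0,0,-0.02],0],
  [[0,0,0],[0,0,-0.02],0],
  [[0,0,0],[0,0,0],0],
])

```text
clock: 6.15
eef_pos: [0.5907, 0.2543, 0.3307]
tool_rot: [0.704, 0.71, 0.0, 0.0]
ft_force: [-0.8, 0.0, -0.3]
grip_width: 0.0041
grasp_force: 58.9
```

```bash
python3 - <<'E'
from h import *
go(.475,-.227,.33,90.8)
im,d=camera("wrist"); s,_=camera("side")
cv2.imwrite("pics/w2.png",np.hstack([im[::2,::2],s[::2,::2]])[...,::-1]); cv2.imwrite("pics/s2full.png",s[...,::-1])
E
```

```text
t 6.15 p [0.5907 0.2543 0.3307] yaw 90.44 q [0.41 0.56 0.75 1.76 0.   1.97] F [-0.8  0.  -0.3] w 0.0041 58.86590123176575
shift [-2.4022 -0.5967  0.0028] turn [ 0.0001 -0.0001 -0.002 ]
```

View pics/w2.png

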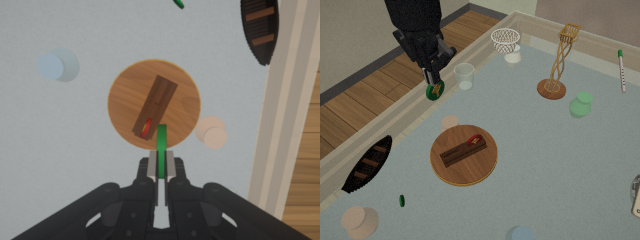

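The left half (wrist) shows the green disc held upright between the pads, with red still in the rack. The right half (side) shows the cross facing the robot's side.

apply_moves([
  [[-0.08,-0.02,0],[0,0,-0.002],0],
  [[-0.17,-0.042,0],[0,0,0],0],
  [[-0.17,-0.042,0],[0,0,0],0],
  [[-0.17,-0.042,0],[0,0,0],0],
  [[-0.17,-0.042,0],[0,0,0],0],
  [[-0.17,-0.042,0],[0,0,0],0],
  [[-0.17,-0.042,0],[0,0,0],0],
  [[-0.17,-0.042,0],[0,0,0],0],
])

```text
clock: 6.92
eef_pos: [0.5304, -0.0018, 0.3305]
tool_rot: [0.703, 0.711, 0.0, 0.0]
ft_force: [0.2, -0.2, 0.4]
grip_width: 0.0045
grasp_force: 58.9
```

apply_moves([
  [[-0.17,-0.042,0],[0,0,0],0],
  [[-0.17,-0.042,0],[0,0,0],0],
  [[-0.17,-0.042,0],[0,0,0],0],
  [[-0.17,-0.042,0],[0,0,0],0],
  [[-0.17,-0.042,0],[0,0,0],0],
  [[-0.17,-0.042,0],[0,0,0],0],
  [[-0.11,-0.03,0],[0,0,0],0],
  [[0,0,0],[0,0,0],0],
])

```text
clock: 7.58
eef_pos: [0.4763, -0.2311, 0.3301]
tool_rot: [0.705, 0.709, -0.001, 0.0]
ft_force: [-0.1, 0.9, -1.5]
grip_width: 0.0043
grasp_force: 58.9
```

apply_moves([
  [[0,0,0],[0,0,0],0],
  [[0,0,0],[0,0,0],0],
  [[0,0,0],[0,0,0],0],
  [[0,0,0],[0,0,0],0],
  [[0,0,0],[0,0,0],0],
  [[0,0,0],[0,0,0],0],
  [[0,0,0],[0,0,0],0],
  [[0,0,0],[0,0,0],0],
])

```text
clock: 8.25
eef_pos: [0.4779, -0.2267, 0.3301]
tool_rot: [0.702, 0.712, 0.0, 0.0]
ft_force: [-0.1, -0.5, -0.2]
grip_width: 0.004
grasp_force: 58.9
```

```bash
python3 - <<'E'
from h import *
go(.475,-.227,.302,90.8)
S=[]
for n in("scene","side","wrist"):
    im,d,P=cloud(n); S.append(im); i=im.astype(int); r,g,b=i[...,0],i[...,1],i[...,2]
    G=((g>r*1.4)&(g>b*1.2)&(P[...,2]>.26)&(P[...,2]<.37)&(abs(P[...,0]-.475)<.06)&(abs(P[...,1]+.227)<.06))
    p=P[G]; print(n,len(p),p.mean(0).round(4),np.percentile(p,1,axis=0).round(4),np.percentile(p,99,axis=0).round(4))
    q=(p[:,:2]*1000).astype(np.float32); print(cv2.minAreaRect(q))
    M=(P[...,2]>.255)&(P[...,2]<.272)&(abs(P[...,0]-.475)<.05)&(abs(P[...,1]+.227)<.07)&(r>b*1.5); p=P[M]
    if len(p)>30: print(" mouth",len(p),cv2.minAreaRect((p[:,:2]*1000).astype(np.float32)))
    v,u=np.argwhere(G).mean(0).astype(int) if G.any() else (240,320); v=min(max(v,110),370);u=min(max(u,130),510)
    S[-1]=cv2.resize(im[v-110:v+110,u-130:u+130],(390,330)) if n!="wrist" else cv2.resize(im,(390,330))
cv2.imwrite("pics/p3.png",np.vstack([np.hstack(S[:2])])[...,::-1]); cv2.imwrite("pics/w3.png",S[2][...,::-1])
E
```

```text
t 8.25 p [ 0.4779 -0.2267  0.3301] yaw 90.78 q [-0.44  0.28  0.33  1.62  0.    1.11] F [-0.1 -0.5 -0.2] w 0.004 58.88832628726959
shift [-0.0013 -0.0145  0.1403] turn [ 0.      0.     -0.0001]
scene 475 [ 0.4822 -0.224   0.3168] [ 0.4753 -0.2487  0.2959] [ 0.487  -0.2035  0.3461]
((484.48095703125, -224.83543395996094), (17.62022590637207, 46.99692153930664), 11.31029224395752)
 mouth 340 ((475.8056945800781, -227.50460815429688), (48.51272964477539, 79.50236511230469), 3.5836341381073)
side 212 [ 0.4775 -0.2104  0.3222] [ 0.4745 -0.2292  0.2977] [ 0.4814 -0.2022  0.3418]
((478.50836181640625, -221.92262268066406), (7.86055326461792, 40.24900436401367), 1.8251347541809082)
 mouth 466 ((474.4161071777344, -226.402099609375), (46.849735260009766, 79.68130493164062), 1.6547151803970337)
wrist 1630 [ 0.4774 -0.2175  0.3343] [ 0.4738 -0.244   0.3164] [ 0.4808 -0.2038  0.3602]
((477.11114501953125, -224.47071838378906), (42.272010803222656, 7.202609539031982), 89.52015686035156)
 mouth 3383 ((473.08685302734375, -227.07386779785156), (46.937808990478516, 76.12260437011719), 1.5541576147079468)
```

View pics/p3.png

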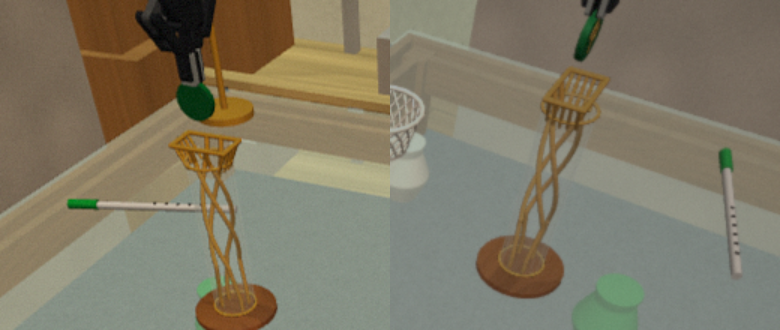

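The scene and side crops show the disc hanging upright just above the mouth, with the cross on the robot's side. It needs to go 3 mm towards −x and turn about 0.7°.

apply_moves([
  [[0,-0.015,0.038],[0,0,-0.004],0],
  [[0,0,0.038],[0,0,0],0],
  [[0,0,0.038],[0,0,0],0],
  [[0,0,0.038],[0,0,0],0],
  [[0,0,0.038],[0,0,0],0],
  [[0,0,0.038],[0,0,0],0],
  [[0,0,0],[0,0,0],0],
  [[0,0,0],[0,0,0],0],
])

```text
clock: 9.07
eef_pos: [0.4744, -0.227, 0.2837]
tool_rot: [0.698, 0.716, -0.0, -0.001]
ft_force: [-0.9, -0.3, -1.2]
grip_width: 0.0043
grasp_force: 58.9
```

apply_moves([
  [[0,0,0],[0,0,0],0],
  [[0,0,0],[0,0,0],0],
  [[0,0,0],[0,0,0],0],
  [[0,0,0],[0,0,0],0],
  [[0,0,0],[0,0,0],0],
  [[0,0,0],[0,0,0],0],
  [[0,0,0],[0,0,0],0],
  [[0,0,0],[0,0,0],0],
])

```text
clock: 9.73
eef_pos: [0.4748, -0.2271, 0.2844]
tool_rot: [0.698, 0.716, 0.0, 0.0]
ft_force: [0.8, -0.6, -0.5]
grip_width: 0.0042
grasp_force: 58.9
```

```bash
python3 -c "
from h import *
go(.4745,-.227,.284,91.5)"
```

```text
t 9.7333 p [ 0.4748 -0.2271  0.2844] yaw 91.46 q [-0.45  0.28  0.21  1.5   0.    1.1 ] F [ 0.8 -0.6 -0.5] w 0.0042 58.88019561767578
shift [ 0.0007 -0.0013  0.0021] turn [ 0.      0.     -0.0002]
```

No contact force, and the disc is centred over the mouth, so I'm releasing it.

apply_moves([
  [[0,0,0],[0,0,0],1],
  [[0,0,0],[0,0,0],1],
  [[0,0,0],[0,0,0],1],
  [[0,0,0],[0,0,0],1],
  [[0,0,0],[0,0,0],1],
  [[0,0,0],[0,0,0],1],
  [[0,0,-0.05],[0,0,0],1],
  [[0,0,-0.1],[0,0,0],1],
])

```text
clock: 10.4
eef_pos: [0.4735, -0.2265, 0.3122]
tool_rot: [0.698, 0.716, -0.001, -0.003]
ft_force: [0.2, -0.4, -0.1]
grip_width: 0.0853
grasp_force: 0.0
```

apply_moves([
  [[0,0,-0.1],[0,0,0],1],
  [[0,0,-0.1],[0,0,0],1],
  [[0,0,-0.05],[0,0,0],1],
  [[0,0,0],[0,0,0],1],
  [[0,0,0],[0,0,0],1],
  [[0,0,0],[0,0,0],1],
  [[0,0,0],[0,0,0],1],
  [[0,0,0],[0,0,0],1],
])

```text
clock: 11.07
eef_pos: [0.4743, -0.2269, 0.3633]
tool_rot: [0.698, 0.716, -0.0, -0.001]
ft_force: [-0.7, 0.2, -0.7]
grip_width: 0.0852
grasp_force: 0.0
```

```bash
python3 - <<'E'
from h import *
go(.4745,-.227,.36,91.5)
a=camera("scene")[0][80:240,110:270]; b=camera("side")[0][40:210,410:580]
cv2.imwrite("pics/p4.png",np.hstack([cv2.resize(x,(395,395),interpolation=cv2.INTER_CUBIC) for x in(a,b)])[...,::-1])
E
```

```text
t 11.0667 p [ 0.4743 -0.2269  0.3633] yaw 91.46 q [-0.45  0.29  0.43  1.71 -0.    1.1 ] F [-0.7  0.2 -0.7] w 0.0852 0.0
shift [-0.0004  0.0008  0.0163] turn [-0.0006 -0.0003 -0.0002]
```

View pics/p4.png

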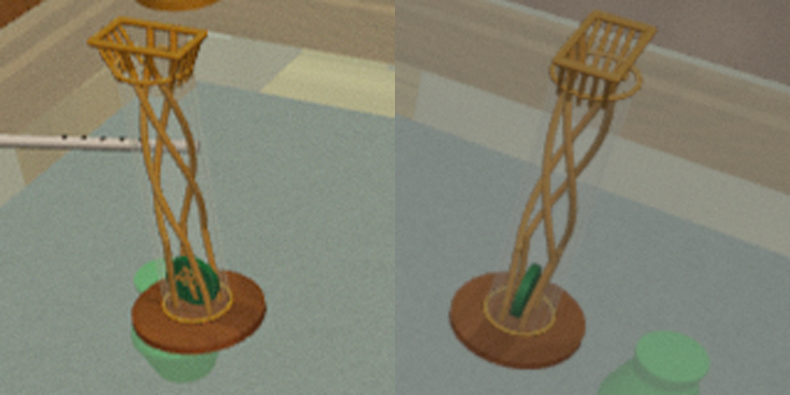

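The disc stands on edge in the pocket at the foot. Its brass cross shows to the scene camera, which looks from the customers' side, and the plain face is turned to the side view. I'm handing the job in.

```bash
python3 -c "
from h import *
print(bot.job_done())"
```

```text
the job is handed in; nothing more can be done
None
```

The green medallion dropped through the guide and stands in the foot pocket with its cross facing the customers; the red one was left in the rack, and the job was handed in at about 11 s.

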